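Release a tube from a push-fit port and park it

TASK

Take the short steel tube out of the push-fit port on the metal manifold: press the black ring round the tube down to unlock it, and while it is down pull the tube straight up, gently, never forcing the ring or the locked tube. Then stand the tube foot down, fully home, in the wide hole of the grey parking block and let go of it. Leave the bottle, the tin and the beaker where they are.

Things in the scene. Friction and masses are not known exactly. Their poses are not given: they have to be found in the camera images.
- fitting: Aluminium manifold block fixed to the bench, 84 x 64 x 32 mm, long side along its x, with one upright push-fit port at its middle: brass nut (41 mm wide, top 40 mm above the underside), a steel stem out of it, and on top a black release ring round the tube. Origin: on the port's axis at the underside; z up. Fingers on it with over 17 N, or the tube pulled or bent in it with over 25 N, damage it.
- port (a point): Point on the port's axis at the nut's top, 40 mm above the underside. The black ring above it is 33 mm wide, 5 mm thick, bore 16 mm. Its top at rest is 14 to 34 mm above this point, different on every fitting and not reported: find it by touch. It moves straight down 8 mm against a spring: yields at 3 N and takes 1 N more per mm (8 N at 5 mm, 11 N at the stop).
- lock (a point): Point on the port's axis where the lock grips the tube's groove, 35 mm above the underside. Free with the ring 5 mm or more down; locks again as it comes up. The tube clears the lock in its first 2 mm of rise, so a ring pressed 6 mm or more may rise with it: fingertips either side of the tube press the ring with 9 to 10 N, close on the tube while pressing, lift.
- tube: Plain steel tube, 14 mm thick, 74 mm long, 40 to 75 g, upright in the port at the start with its foot 20 mm above the manifold's underside, so 20 to 40 mm of it shows above the ring. A 9 mm thick groove 12 to 18 mm above its foot is what the lock holds. Origin: centre of its foot; z along the tube towards the free end.
- rack: Grey plastic parking block fixed to the bench, 92 x 44 x 36 mm, with two upright holes 44 mm apart on its long middle line: a wide one (18 mm) at +x and a narrow one (10 mm) at -x of its own frame. Origin: centre of the underside; z up. It may be turned any way.
- socket (a point): Centre of the mouth of the wide hole, at the block's top face (36 mm above the bench). The hole is 18 mm wide, 18 mm deep (floor 18 mm above the bench), with a 2 mm chamfer.
- bottle: Glass bottle with a blue screw cap, 54 mm wide, 106 mm high, loose; origin at the centre of its underside. Leave alone.
- tin: Round white box with a green lid, 74 mm wide, 33 mm high, loose; origin at the centre of its underside. Leave alone.
- beaker: Small glass beaker, 52 mm wide, 66 mm high, loose; origin at the centre of its underside. Leave alone.
Mind the look-alikes: they are no part of the job. What is shaped like the rack but green or yellow is not meant.

How it is judged:
On the way:
1. the tube is out of the port: its foot more than 80 mm above the manifold's underside (z of tube in the frame of fitting above 0.08 m), for 0.1 s.
At the end, for the whole second after the job is handed in: The tube stands foot down at rest in the wide hole of the parking block: its foot within 5 mm of the hole's axis, 15 to 21 mm below the mouth, leaning less than 0.3 rad (horizontal distance between tube and socket below 0.005 m and z of tube in the frame of socket between -0.021 and -0.015 m and angle between tube's own z axis and vertical below 0.3 rad and linear speed of tube below 0.02 m/s); the robot touches nothing.
It fails at once if the fingers press on the ring or the fitting with more than 17 N (contact force between the fingers and fitting above 17 N).
It fails at once if the tube is forced against the fitting with more than 25 N (pulled while locked, or bent) (contact force between tube and fitting above 25 N).
It fails at once if the bottle, the tin or the beaker moved by more than 20 mm (distance of any of bottle, tin, beaker from where it was at the start of the episode above 0.02 m).
It also fails if it takes over 45 s, if anything falls off the work surface, if the arm or the gripper's body presses on something with over 40 N, if the wrist force passes 120 N, or if a joint passes its speed limit or range.

ROBOT

A 6-joint arm with a two-finger parallel gripper is mounted at the origin on a cart in front of the work surface, level with it; the furniture and walls round the work are solid. World frame = base frame: x ahead of the robot, y to its left, z up, the work surface at z = 0. Lengths are in m, angles in rad, forces in N, time in s.
With the tool pointing down it reaches from about 0.225 to 0.875 m from the base axis. Payload 3.4 kg.
Tool frame: the origin (TCP) lies at the very end of the fingers, on their centre line; the grasp point (between the pads) lies 19 mm behind it; z points along the fingers, x is the direction in which the jaws open and shut, and the axes are right-handed (so a half turn about z gives the same grasp; the last joint's range is limited). The gripper opens to 85 mm and grips with 20 to 120 N. Pads are 22 mm wide; open, the fingers measure 114 mm over their backs; the gripper's body (76 mm by 85 mm) begins 54 mm behind the grasp point. The pads swing forward as they close: fully open they stand 13 mm farther back than shut.
Start: joints at [-1.419, 0.276, 1.505, -0, 1.361, -0.121], TCP at [0.155, -0.554, 0.231] pointing down, gripper open.
Joint ranges: [-2.89, 2.89], [-0.75, 2.08], [0.22, 2.7], [-1.18, 4.32], [0.11, 2.71], [-2.7, 2.7]. Speed limits (rad/s): [2.57, 2.57, 3.14, 3.14, 3.14, 3.14].

INTERFACE

Orientations are given as a unit quaternion [w, x, y, z].
In Python, from rig import manip gives the robot as it stands.
- The arm moves only by the tool carry_out, never from a script. Its argument "series" is a list of rows, each a list of 2 entries, a list of its own where there are three numbers: the shift along the tool's x, y, z in mm, then the turn about the tool's z in degrees. A call has 1 to 10 rows; each row shifts and turns the pose as measured when the row begins, along the tool's axes as they then stand; what a row does not reach is not made up. A row lasts 1/12 s, in which the tool goes at most 41.7 mm and 7.16 degrees, less where a joint would pass 70% of its speed; a pose out of reach is approached as far as the arm can. A call is refused whole if a number of a shift passes 41.7 or a number of a turn 7.16, either way. A call with a gripper value outside its range is refused whole. "fingers" is the finger opening in mm, from 0 to 85.4, set as the call begins (left out, the last holds). The fingers move at their own pace and stop on an object; "squeeze" is the grip in N (left out, the last holds). Time passes only in rows, so rows that do not move let the fingers close. It gives the time, the measured TCP pose, the force and the opening at its end, in the units of the state.
- manip.get_state(): the state, without advancing time (a new reading comes with each control period).
- manip.get_image(name): name is "scene" or "top"; returns a dict with "frame" (480x640x3 uint8, blue, green, red), "K" (3x3 intrinsics, pixels), "rvec" (rotation vector, rad) and "tvec" (3), from world to camera coordinates, as OpenCV has them. Camera axes: x right, y down, z forward; pixel columns grow to the right and rows downward; lengths in m; the calibration is good to about 2 mm. A picture is of the moment at which its call begins. There is no depth.
- manip.sign_off(): hands the job in, once; it reports no verdict.
The state is a dict: "clock": time; "qpos": joint angles; "qd": joint speeds; "effort": joint torques, N m; "position": TCP position; "ee_rot": TCP orientation; "contact_force": force on the tool from outside, world axes, zero at the start; "moment": the same for the moment, N m; "width": finger opening in m.
Only numpy, scipy, OpenCV 4.12 (cv2) and the standard library are available. Lean on these libraries where they do the work, as an engineer would, in place of code of your own. Each camera call takes 0.05 s, during which the arm holds its last target. There are 200 camera calls.

## Working session

There is one attempt and no reset: what is moved stays moved. The work goes in short steps, Python scripts to look and compute and a tool call to move; the robot and the scene stay as the last step left them, time stands still between calls to the robot, and variables do not carry over. Pictures are saved under pics/ and viewed, about 8 in all and at most 12, crops included, and the job is handed in when it is done.

Besides the shell and the picture viewer there is one more tool, called after "Emit:" as name(argument=value, ...) on one line, values as JSON. carry_out: Moves the arm, as the interface text tells. Its arguments: {"type":"object","properties":{"series":{"type":"array","items":{"type":"array"}},"fingers":{"type":"number"},"squeeze":{"type":"number"}},"required":["series"]}

```bash
mkdir -p pics
cat > h.py <<'E'
import numpy as np, cv2
from rig import manip
def grab(n,f):
    d=manip.get_image(n); cv2.imwrite(f,d["frame"]); np.savez(f.replace('.png','.npz'),K=d["K"],r=d["rvec"],t=d["tvec"]); return d
def ray(f,uv,z):
    d=np.load(f.replace('.png','.npz')); R=cv2.Rodrigues(d['r'])[0]; t=d['t'].ravel()
    c=-R.T@t; v=R.T@np.linalg.inv(d['K'])@np.array([*uv,1.]); return c+v*(z-c[2])/v[2]
def proj(f,P):
    d=np.load(f.replace('.png','.npz')); return cv2.projectPoints(np.array(P,float).reshape(-1,3),d['r'],d['t'],d['K'],None)[0].reshape(-1,2)
E
python3 - <<'E'
from h import *
for n in("top","scene"):
    grab(n,f"pics/{n}0.png")
s=manip.get_state();print({k:np.round(v,4) for k,v in s.items()})
E
```

```text
{'clock': np.float64(0.1), 'qpos': array([-1.419 ,  0.2765,  1.506 , -0.    ,  1.3607, -0.121 ]), 'qd': array([ 0.0003, -0.0015, -0.0056, -0.0003,  0.001 , -0.0001]), 'effort': array([ 2.50000e-03, -4.17700e+01, -2.46405e+01, -2.00000e-04,
        5.80000e-03,  0.00000e+00]), 'position': array([ 0.1548, -0.5533,  0.2305]), 'ee_rot': array([-6.000e-04,  7.967e-01, -6.044e-01, -6.000e-04]), 'contact_force': array([ 0.1063,  0.7795, -0.0378]), 'moment': array([-0.034 , -0.0377,  0.0348]), 'width': np.float64(0.0857)}
```

View pics/top0.png

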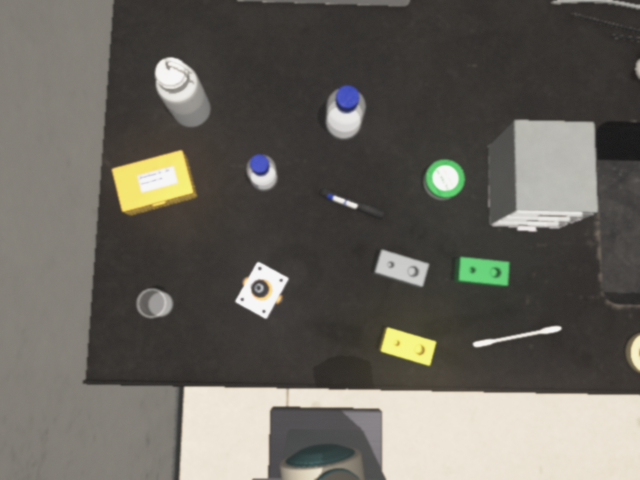

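View pics/scene0.png

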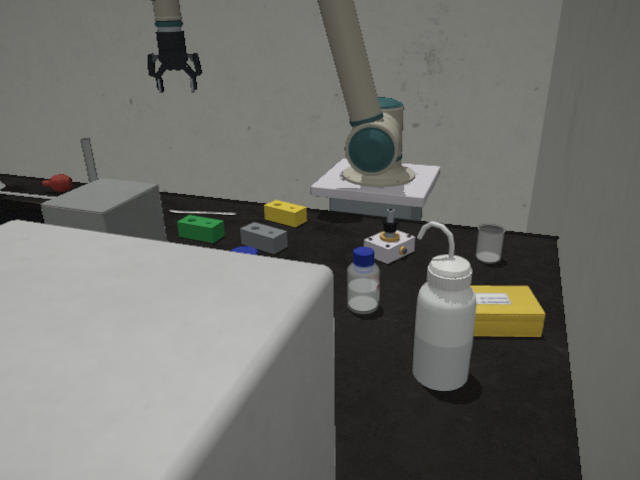

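The top view shows the manifold at (262,290) and three rack-like blocks: grey (402,268), green (484,271) and yellow (408,346). The grey one is the one meant, and its wider hole looks like the one at (412,271). I'll confirm both with an enlarged crop.

Run:
```python
from h import *
im=cv2.imread("pics/top0.png")
a=cv2.resize(im[255:325,225:305],(640//2+80,350),interpolation=cv2.INTER_CUBIC)   # x5
b=cv2.resize(im[235:305,362:442],(400,350),interpolation=cv2.INTER_CUBIC)
s=cv2.imread("pics/scene0.png")
c=cv2.resize(s[195:270,350:430],(0,0),fx=3,fy=3,interpolation=cv2.INTER_CUBIC)
o=np.zeros((590,800,3),np.uint8); o[:350,:400]=a;o[:350,400:]=b;o[355:580,:240]=c
cv2.imwrite("pics/crop0.png",o)
for n,uv,z in[("bolt",(260,289),.04),("rack",(402,268),.036),("wide",(412,271),.036),("narrow",(391,265),.036)]:print(n,ray("pics/top0.png",uv,z).round(4))
f="pics/top0.png";d=np.load(f.replace('png','npz'));print(d['K'],-cv2.Rodrigues(d['r'])[0].T@d['t'].ravel())
```

```text
bolt [0.502  0.1503 0.04  ]
rack [ 0.5477 -0.1139  0.036 ]
wide [ 0.5425 -0.1327  0.036 ]
narrow [ 0.5529 -0.0931  0.036 ]
[[563.69173125   0.         323.05684061]
 [  0.         563.69173125 248.58247909]
 [  0.           0.           1.        ]] [0.44488704 0.05406964 1.08702876]
```

View pics/crop0.png

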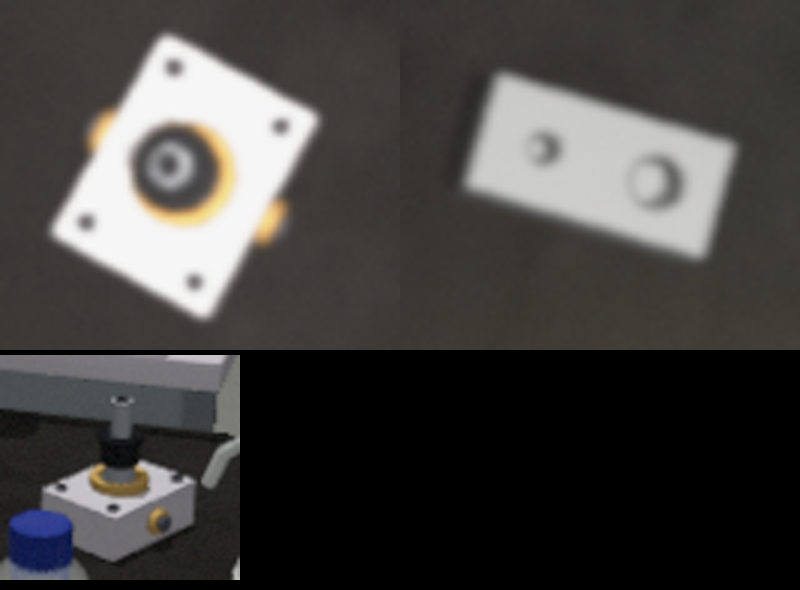

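The crop confirms it: grey block with its wide hole at crop (656,182), which is pixel (412.7,271). The tube end in the top view is at (258.8,287.8) and in the scene view at about (390.5,209.7).

Run:
```python
from h import *
T="pics/top0.png";S="pics/scene0.png"
cr=lambda u,v,s,x,y:((u+.5)/s-.5+x,(v+.5)/s-.5+y)
print("tubetop T",ray(T,cr(169,164,5,225,255),.094))
print("tubetop S",ray(S,cr(122,44,3,350,195),.094))
print("bolts T",ray(T,cr(183.75,174.5,5,225,255),.032))
c=[ray(T,cr(u,v,5,225,255),.032) for u,v in((167,34),(318,117),(208,319),(52,233))];print("corners",np.mean(c,0))
print("wide",ray(T,cr(256,182,5,362,235),.036))
c=[ray(T,cr(u-400,v,5,362,235),.036)[:2] for u,v in((497,71),(737,143),(704,260),(466,189))];m=np.mean(c,0)
dx=(c[1]+c[2]-c[0]-c[3]);dx/=np.linalg.norm(dx);print("rack",m,"wide by geometry",m+.022*dx)
P=ray(T,cr(169,164,5,225,255),.094)
for h in(.054,.064,.074,.094):
    q=proj(S,[P[0],P[1],h])[0];print(h,q,"crop",(q-[350,195])*3+[0,355])
s=manip.get_state();
import scipy.spatial.transform as t
R=t.Rotation.from_quat(s["ee_rot"],scalar_first=True).as_matrix();print(R.round(3));print("tool shift mm",R.T@(np.array([.502,.150,.2305])-s["position"])*1000)
```

```text
tubetop T [0.50178394 0.14826227 0.094     ]
tubetop S [0.50238766 0.14798646 0.094     ]
bolts T [0.50155026 0.14850923 0.032     ]
corners [0.5013135  0.14750401 0.032     ]
wide [ 0.54256669 -0.13421869  0.036     ]
rack [ 0.54826764 -0.11347047] wide by geometry [ 0.54242933 -0.13468165]
0.054 [389.79112503 227.73837307] crop [119.3733751 453.2151192]
0.064 [389.97562969 223.16955769] crop [119.92688907 439.50867307]
0.074 [390.16160504 218.564324  ] crop [120.48481513 425.69297201]
0.094 [390.53803875 209.24284594] crop [121.61411625 397.72853782]
[[ 0.269 -0.963 -0.   ]
 [-0.963 -0.269  0.002]
 [-0.002 -0.    -1.   ]]
tool shift mm [-583.69807559 -523.8328407     1.08260519]
```

Emit:
carry_out(series=[[[-29,-26,0],0],[[-29,-26,0],0],[[-29,-26,0],0],[[-29,-26,0],0],[[-29,-26,0],0],[[-29,-26,0],0],[[-29,-26,0],0],[[-29,-26,0],0],[[-29,-26,0],0],[[-29,-26,0],0]], fingers=30, squeeze=20)

```text
clock: 0.93
position: [0.3293, -0.1964, 0.2247]
ee_rot: [-0.001, 0.792, -0.611, -0.003]
contact_force: [0.4, 0.5, 0.7]
width: 0.0302
```

Emit:
carry_out(series=[[[-29,-26,0],0],[[-29,-26,0],0],[[-29,-26,0],0],[[-29,-26,0],0],[[-29,-26,0],0],[[-29,-26,0],0],[[-29,-26,0],0],[[-29,-26,0],0],[[-29,-26,0],0],[[-20,-20,0],0]])

```text
clock: 1.77
position: [0.5054, 0.162, 0.224]
ee_rot: [-0.0, 0.793, -0.609, -0.003]
contact_force: [0.7, -0.5, 0.5]
width: 0.0297
```

```bash
cat >> h.py <<'E'
from scipy.spatial.transform import Rotation as Ro
def to(p):
    s=manip.get_state();R=Ro.from_quat(s["ee_rot"],scalar_first=True).as_matrix()
    print("pos",s["position"].round(4),"z",R[:,2].round(4),"x",R[:,0].round(3),"F",np.round(s["contact_force"],2),"w",s["width"],"q6",s["qpos"][5],"shift",(R.T@(np.array(p)-s["position"])*1000).round(1))
E
python3 -c "
from h import *
to([.502,.148,.115])"
```

```text
pos [0.5054 0.162  0.224 ] z [-0.0038  0.0038 -1.    ] x [ 0.257 -0.966 -0.005] F [ 0.75 -0.45  0.53] w 0.029707341847056947 q6 1.485649007155022 shift [ 13.2   6.5 109. ]
```

Emit:
carry_out(series=[[[4,2,30],0],[[4,2,30],0],[[4,2,30],0],[[1,0,14],0],[[0,0,4],0]])

```text
clock: 2.18
position: [0.5085, 0.1579, 0.1123]
ee_rot: [-0.005, 0.796, -0.605, -0.001]
contact_force: [-0.5, -0.0, 0.1]
width: 0.03
```

```bash
python3 -c "
from h import *
to([.502,.148,.105])
a=grab('top','pics/top1.png')['frame'];b=grab('scene','pics/scene1.png')['frame']
o=np.hstack([cv2.resize(x,(400,480),interpolation=cv2.INTER_CUBIC) for x in (a[240:336,220:300],b[165:261,350:430])])
cv2.imwrite('pics/c1.png',o)"
```

```text
pos [0.5085 0.1579 0.1123] z [ 0.004   0.0085 -1.    ] x [ 0.268 -0.963 -0.007] F [-0.48 -0.05  0.13] w 0.029974398819759544 q6 1.4598209447464674 shift [7.8 9.  7.2]
```

View pics/c1.png

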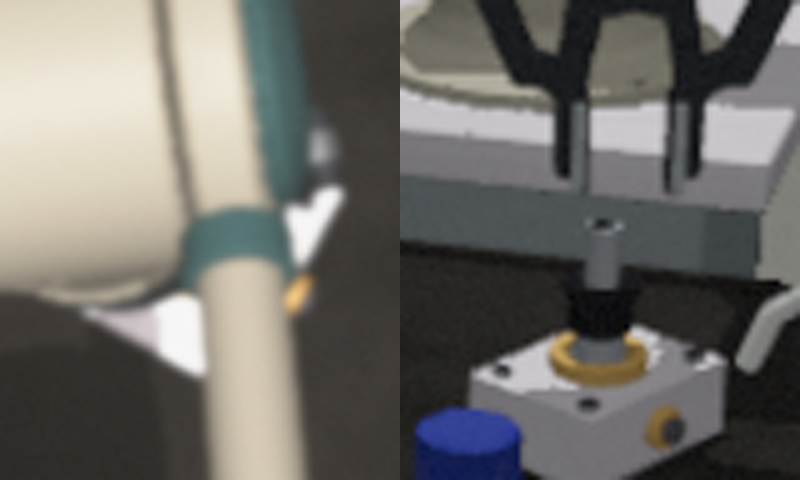

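Emit:
carry_out(series=[[[4,5,0],0],[[3,3,0],0],[[0,0,0],0]])

```text
clock: 2.53
position: [0.5047, 0.1485, 0.1165]
ee_rot: [-0.007, 0.796, -0.605, 0.001]
contact_force: [-0.2, 0.3, 0.4]
width: 0.0296
```

```bash
python3 -c "
from h import *
q=proj('pics/scene1.png',[[.5085,.1579,.1123],[.502,.148,.094]]);print((q-[350,165])*5+[400,0])
to([.502,.148,.105])
a=grab('scene','pics/scene2.png')['frame']
cv2.imwrite('pics/c2.png',cv2.resize(a[170:240,350:430],(640,560),interpolation=cv2.INTER_CUBIC))
q=proj('pics/scene2.png',[manip.get_state()['position'],[.502,.148,.094]]);print((q-[350,170])*8)"
```

```text
[[624.77636479 186.10675672]
 [601.91993742 221.33233168]]
pos [0.5047 0.1485 0.1165] z [ 0.0101  0.0092 -0.9999] x [ 0.268 -0.963 -0.006] F [-0.16  0.28  0.37] w 0.02959332591512002 q6 1.4432813412477636 shift [-0.2  2.9 11.5]
[[326.61317478 232.36338233]
 [323.07189987 314.13173069]]
```

View pics/c2.png

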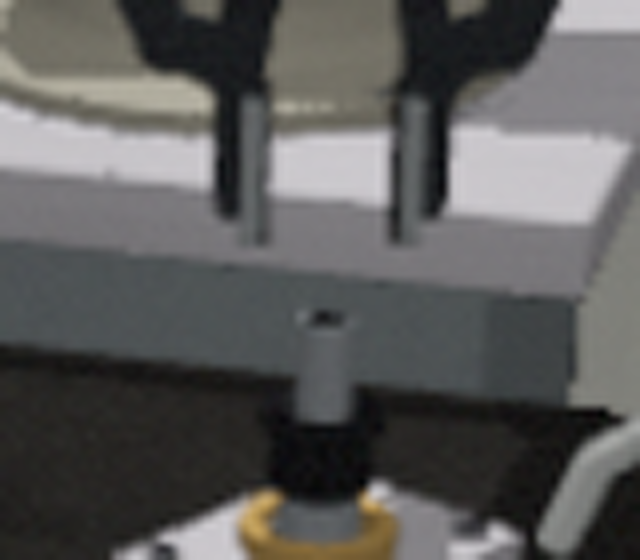

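Emit:
carry_out(series=[[[0,3,0],0],[[0,1,6],0],[[0,0,6],0],[[0,0,6],0],[[0,0,4],0],[[0,0,0],0]], fingers=23)

```text
clock: 3.08
position: [0.5027, 0.1477, 0.0955]
ee_rot: [-0.009, 0.796, -0.605, 0.004]
contact_force: [0.3, -0.5, 0.6]
width: 0.0229
```

```bash
python3 -c "
from h import *
to([.502,.148,.08])"
```

```text
pos [0.5027 0.1477 0.0955] z [ 0.0172  0.0108 -0.9998] x [ 0.267 -0.964 -0.006] F [ 0.31 -0.49  0.58] w 0.022878166561947633 q6 1.4422427851575739 shift [-0.4  0.9 15.4]
```

Emit:
carry_out(series=[[[0,0,12],0]])

```text
clock: 3.17
position: [0.5045, 0.1482, 0.0845]
ee_rot: [-0.011, 0.796, -0.605, 0.005]
contact_force: [-0.4, 0.4, 0.1]
width: 0.0226
```

Emit:
carry_out(series=[[[0,0,0],0]])

```text
clock: 3.25
position: [0.5028, 0.148, 0.0825]
ee_rot: [-0.009, 0.796, -0.605, 0.003]
contact_force: [0.3, -0.1, -0.4]
width: 0.0228
```

Emit:
carry_out(series=[[[0,0,0],0]])

```text
clock: 3.33
position: [0.5029, 0.148, 0.0823]
ee_rot: [-0.009, 0.796, -0.605, 0.003]
contact_force: [-0.1, 0.5, -0.1]
width: 0.0231
```

```bash
python3 -c "
from h import *
to([.502,.148,.07])"
```

```text
pos [0.5029 0.148  0.0823] z [ 0.016   0.0107 -0.9998] x [ 0.268 -0.964 -0.006] F [-0.11  0.55 -0.12] w 0.023058537363775843 q6 1.4420695191199402 shift [-0.1  1.1 12.3]
```

Emit:
carry_out(series=[[[0,1,6],0],[[0,0,0],0]])

```text
clock: 3.5
position: [0.5022, 0.1479, 0.0762]
ee_rot: [-0.009, 0.796, -0.605, 0.003]
contact_force: [-0.3, 1.0, 0.0]
width: 0.0229
```

Emit:
carry_out(series=[[[0,0,3],0],[[0,0,0],0]])

```text
clock: 3.67
position: [0.5025, 0.148, 0.0733]
ee_rot: [-0.009, 0.796, -0.605, 0.003]
contact_force: [-0.1, -0.3, -0.3]
width: 0.023
```

Emit:
carry_out(series=[[[0,0,2],0],[[0,0,0],0]])

```text
clock: 3.83
position: [0.5028, 0.1481, 0.0714]
ee_rot: [-0.01, 0.796, -0.605, 0.004]
contact_force: [-0.0, -0.2, 0.4]
width: 0.0231
```

Emit:
carry_out(series=[[[0,0,2],0],[[0,0,0],0]])

```text
clock: 4.0
position: [0.5034, 0.1482, 0.0698]
ee_rot: [-0.01, 0.796, -0.605, 0.004]
contact_force: [-0.9, -0.7, 3.7]
width: 0.0229
```

Emit:
carry_out(series=[[[0,0,2],0],[[0,0,0],0]])

```text
clock: 4.17
position: [0.5034, 0.1482, 0.0685]
ee_rot: [-0.01, 0.796, -0.605, 0.004]
contact_force: [-1.7, -0.6, 3.9]
width: 0.0234
```

Emit:
carry_out(series=[[[0,0,2],0],[[0,0,0],0]])

```text
clock: 4.33
position: [0.5034, 0.1482, 0.0672]
ee_rot: [-0.01, 0.796, -0.605, 0.004]
contact_force: [-1.6, 0.1, 4.8]
width: 0.023
```

Emit:
carry_out(series=[[[0,0,2.5],0],[[0,0,0],0]])

```text
clock: 4.5
position: [0.5034, 0.1482, 0.0658]
ee_rot: [-0.01, 0.796, -0.605, 0.005]
contact_force: [-1.5, -0.6, 7.8]
width: 0.0234
```

Emit:
carry_out(series=[[[0,0,2.5],0],[[0,0,0],0]])

```text
clock: 4.67
position: [0.5035, 0.1481, 0.0647]
ee_rot: [-0.011, 0.796, -0.605, 0.005]
contact_force: [-2.4, -0.4, 7.9]
width: 0.0231
```

```bash
python3 -c "
from h import *
to([.502,.148,.0635])"
```

```text
pos [0.5035 0.1481 0.0647] z [ 0.0206  0.0109 -0.9997] x [ 0.268 -0.963 -0.005] F [-2.43 -0.37  7.91] w 0.02309923042589827 q6 1.4417240065899808 shift [-0.2  1.5  1.2]
```

Emit:
carry_out(series=[[[0,0,2.5],0],[[0,0,0.6],0]])

```text
clock: 4.83
position: [0.5035, 0.1482, 0.0634]
ee_rot: [-0.011, 0.796, -0.605, 0.005]
contact_force: [-2.7, -0.6, 9.1]
width: 0.0233
```

Emit:
carry_out(series=[[[0,0,0.7],0]])

```text
clock: 4.92
position: [0.5035, 0.1482, 0.0636]
ee_rot: [-0.011, 0.796, -0.605, 0.005]
contact_force: [-2.8, 0.3, 8.8]
width: 0.0229
```

Emit:
carry_out(series=[[[0,0,1],0],[[0,0,0.9],0]], fingers=16)

```text
clock: 5.08
position: [0.5043, 0.1475, 0.0638]
ee_rot: [-0.011, 0.796, -0.605, 0.007]
contact_force: [-3.3, -0.0, 9.5]
width: 0.0163
```

Emit:
carry_out(series=[[[0,0,1.1],0],[[0,0,0.9],0],[[0,0,0.9],0]], fingers=8, squeeze=25)

```text
clock: 5.33
position: [0.5045, 0.1477, 0.064]
ee_rot: [-0.012, 0.796, -0.605, 0.007]
contact_force: [-3.3, -0.6, 8.7]
width: 0.0135
```

Emit:
carry_out(series=[[[0,0,1],0],[[0,0,2],0],[[0,0,1.5],0]], fingers=17)

```text
clock: 5.58
position: [0.5048, 0.148, 0.0626]
ee_rot: [-0.013, 0.796, -0.604, 0.008]
contact_force: [-2.7, -0.8, 10.5]
width: 0.0168
```

Emit:
carry_out(series=[[[0,0,1.2],0]])

```text
clock: 5.67
position: [0.5048, 0.1479, 0.0625]
ee_rot: [-0.013, 0.797, -0.604, 0.008]
contact_force: [-3.4, -0.2, 12.4]
width: 0.0172
```

Emit:
carry_out(series=[[[0,0,0.7],0],[[0,0,0.8],0],[[0,0,0.8],0]], fingers=8)

```text
clock: 5.92
position: [0.505, 0.1479, 0.0633]
ee_rot: [-0.013, 0.797, -0.604, 0.009]
contact_force: [-2.5, -0.6, 8.3]
width: 0.0128
```

Emit:
carry_out(series=[[[0,0,-1.5],0]])

```text
clock: 6.0
position: [0.505, 0.148, 0.0654]
ee_rot: [-0.014, 0.797, -0.604, 0.009]
contact_force: [-2.3, -0.1, 6.4]
width: 0.0132
```

Emit:
carry_out(series=[[[0,0,-1.5],0]])

```text
clock: 6.08
position: [0.5048, 0.1482, 0.0673]
ee_rot: [-0.014, 0.797, -0.604, 0.009]
contact_force: [-0.2, 2.3, -2.2]
width: 0.0133
```

Emit:
carry_out(series=[[[0,0,0],0]])

```text
clock: 6.17
position: [0.5046, 0.1485, 0.0676]
ee_rot: [-0.014, 0.796, -0.605, 0.009]
contact_force: [-0.7, 0.8, 2.9]
width: 0.013
```

```bash
python3 -c "
from h import *
to([.502,.148,.1])
a=grab('scene','pics/scene3.png')['frame'];b=cv2.imread('pics/scene2.png')
o=np.hstack([cv2.resize(x[180:250,365:415],(400,560),interpolation=cv2.INTER_CUBIC) for x in (b,a)])
cv2.imwrite('pics/c3.png',o)"
```

```text
pos [0.5046 0.1485 0.0676] z [ 0.0306  0.0121 -0.9995] x [ 0.269 -0.963 -0.003] F [-0.73  0.78  2.95] w 0.013006602073987017 q6 1.441463894478227 shift [ -0.3   1.6 -32.5]
```

View pics/c3.png

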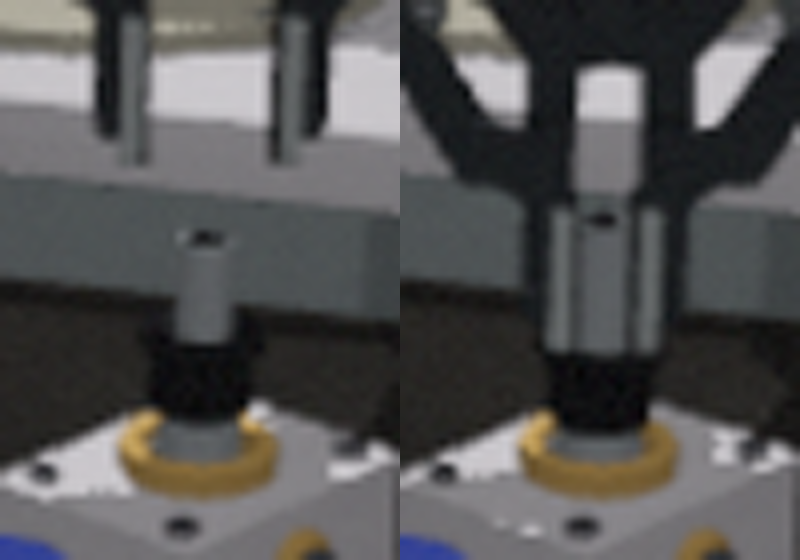

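Emit:
carry_out(series=[[[0,-0.1,-3],0],[[0,-0.1,-3],0],[[0,-0.1,-3],0]])

```text
clock: 6.47
position: [0.5041, 0.1485, 0.0741]
ee_rot: [-0.013, 0.796, -0.605, 0.008]
contact_force: [1.6, 0.7, -6.6]
width: 0.013
```

Emit:
carry_out(series=[[[0,-0.1,-4],0],[[0,-0.1,-4],0],[[0,-0.1,-4],0],[[0,-0.1,-4],0],[[0,0,0],0]])

```text
clock: 6.88
position: [0.5047, 0.1479, 0.0922]
ee_rot: [-0.013, 0.797, -0.604, 0.008]
contact_force: [-0.2, 0.1, 0.0]
width: 0.0132
```

Emit:
carry_out(series=[[[0,-0.2,-6],0],[[0,-0.3,-10],0],[[0,-0.5,-15],0],[[0,-0.5,-15],0],[[0,-0.5,-15],0],[[0,0,-10],0],[[0,0,0],0]])

```text
clock: 7.47
position: [0.5041, 0.1474, 0.1703]
ee_rot: [-0.013, 0.797, -0.604, 0.009]
contact_force: [0.2, -0.3, -0.6]
width: 0.0134
```

```bash
python3 -c "
from h import *
to([.5425,-.1345,.17])
a=grab('scene','pics/scene4.png')['frame']
cv2.imwrite('pics/c4.png',cv2.resize(a[150:250,340:440],(600,600),interpolation=cv2.INTER_CUBIC))"
```

```text
pos [0.5041 0.1474 0.1703] z [ 0.0305  0.0106 -0.9995] x [ 0.269 -0.963 -0.002] F [ 0.18 -0.25 -0.55] w 0.013390915482708746 q6 1.4431763460824982 shift [281.8  38.9  -1.6]
```

View pics/c4.png

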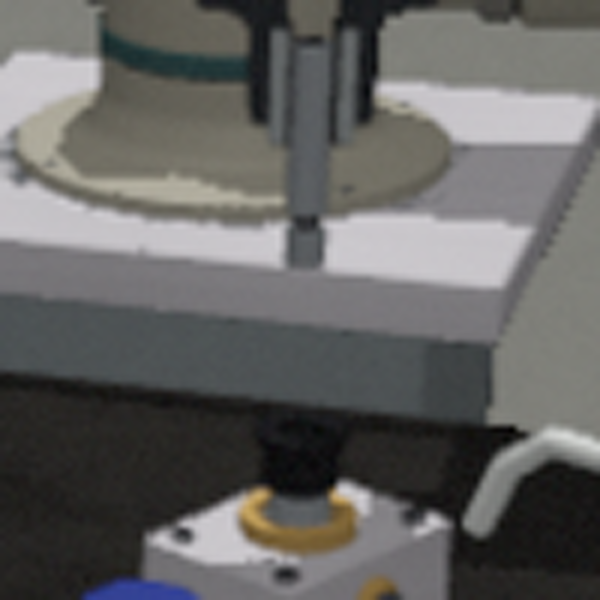

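Emit:
carry_out(series=[[[15,2,0],0],[[25,3.5,0],0],[[33,4.5,0],0],[[33,4.5,0],0],[[33,4.5,0],0],[[33,4.5,0],0],[[33,4.5,0],0],[[25,3.5,0],0],[[15,2,0],0],[[0,0,0],0]])

```text
clock: 8.35
position: [0.5345, -0.1069, 0.1612]
ee_rot: [-0.011, 0.798, -0.602, 0.004]
contact_force: [0.3, 0.1, -0.7]
width: 0.0132
```

```bash
python3 -c "
from h import *
q=proj('pics/scene4.png',[[.501,.1475,.127],[.501,.1475,.201]]);print((q-[340,150])*6)
to([.5455,-.1345,.17])"
```

```text
[[305.2834309  260.18751761]
 [314.14167102  39.4570798 ]]
pos [ 0.5345 -0.1069  0.1612] z [ 0.02    0.0123 -0.9997] x [ 0.275 -0.961 -0.006] F [ 0.28  0.09 -0.67] w 0.013203364507024924 q6 0.947421662225481 shift [29.5 -3.2 -8.9]
```

Emit:
carry_out(series=[[[14,-2,8],0],[[15,-2,12],0],[[0,0,14],0],[[0,0,14],0],[[0,0,12],0],[[0,0,0],0],[[0,0,0],0]])

```text
clock: 8.93
position: [0.5479, -0.1348, 0.0911]
ee_rot: [-0.01, 0.799, -0.601, 0.001]
contact_force: [0.4, 0.4, 0.3]
width: 0.0133
```

```bash
python3 -c "
from h import *
to([.546,-.1345,.09])"
```

```text
pos [ 0.5479 -0.1348  0.0911] z [ 0.0141  0.015  -0.9998] x [ 0.277 -0.961 -0.01 ] F [0.38 0.37 0.28] w 0.013303681591835367 q6 0.9019337165286637 shift [-0.8  1.8  1.1]
```

Emit:
carry_out(series=[[[-0.5,1.8,0],0],[[0,0,0],0]])

```text
clock: 9.1
position: [0.546, -0.1343, 0.0903]
ee_rot: [-0.01, 0.799, -0.601, 0.0]
contact_force: [-0.1, 0.4, -0.5]
width: 0.0133
```

```bash
python3 -c "
from h import *
to([.5462,-.1347,.0865])
a=grab('scene','pics/scene5.png')['frame'];b=grab('top','pics/top5.png')['frame']
cv2.imwrite('pics/c5.png',np.hstack([cv2.resize(x,(400,480),interpolation=cv2.INTER_CUBIC) for x in (a[185:257,235:295],b[235:307,385:445])]))
p=manip.get_state()['position'];f=p+[-.0037,.0002,-.043]
q=proj('pics/scene5.png',[f,[.5425,-.1345,.036]]);print((q-[235,185])*6.667)"
```

```text
pos [ 0.546  -0.1343  0.0903] z [ 0.0126  0.0156 -0.9998] x [ 0.278 -0.961 -0.011] F [-0.08  0.37 -0.5 ] w 0.0132965695787369 q6 0.9000488779812721 shift [ 0.5 -0.1  3.8]
[[132.33614432 247.11335309]
 [134.82473545 280.83552965]]
```

View pics/c5.png

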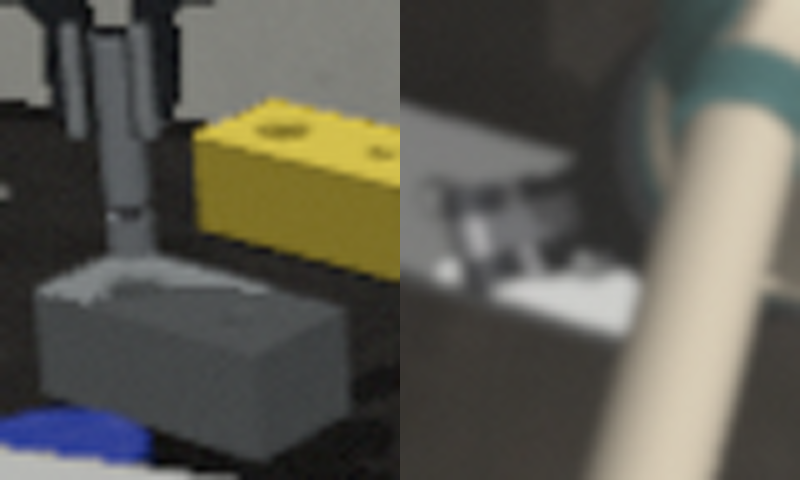

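Emit:
carry_out(series=[[[0.5,0,5],0],[[0,0,0],0],[[0,0,4],0],[[0,0,0],0]])

```text
clock: 9.53
position: [0.5481, -0.1351, 0.0832]
ee_rot: [-0.011, 0.799, -0.601, 0.003]
contact_force: [0.5, 1.0, 0.3]
width: 0.013
```

Emit:
carry_out(series=[[[0,0,3],0],[[0,0,0],0]])

```text
clock: 9.7
position: [0.5482, -0.1351, 0.0801]
ee_rot: [-0.011, 0.799, -0.601, 0.004]
contact_force: [-0.4, -0.1, -1.1]
width: 0.0131
```

Emit:
carry_out(series=[[[0,0,3],0],[[0,0,0],0]])

```text
clock: 9.87
position: [0.5491, -0.1353, 0.0785]
ee_rot: [-0.011, 0.799, -0.601, 0.005]
contact_force: [-2.3, 0.8, 1.7]
width: 0.0127
```

Emit:
carry_out(series=[[[-0.3,2.5,-0.5],0],[[0,0,0],0]])

```text
clock: 10.03
position: [0.5466, -0.1358, 0.0791]
ee_rot: [-0.011, 0.799, -0.601, 0.005]
contact_force: [0.4, 0.3, -0.1]
width: 0.013
```

Emit:
carry_out(series=[[[0,0.5,3],0],[[0,0,0],0]])

```text
clock: 10.2
position: [0.5459, -0.1357, 0.0758]
ee_rot: [-0.012, 0.799, -0.601, 0.005]
contact_force: [1.0, -0.1, 0.6]
width: 0.0132
```

Emit:
carry_out(series=[[[0,0.4,3],0],[[0,0,0],0]])

```text
clock: 10.37
position: [0.5452, -0.1356, 0.072]
ee_rot: [-0.012, 0.799, -0.601, 0.004]
contact_force: [-0.6, 0.8, -0.9]
width: 0.0133
```

Emit:
carry_out(series=[[[-0.6,0,3],0],[[0,0,0],0]])

```text
clock: 10.53
position: [0.5449, -0.135, 0.0682]
ee_rot: [-0.011, 0.799, -0.601, 0.004]
contact_force: [0.0, 0.1, -0.4]
width: 0.013
```

Emit:
carry_out(series=[[[0,0,3],0],[[0,0,0],0]])

```text
clock: 10.7
position: [0.545, -0.135, 0.0646]
ee_rot: [-0.011, 0.799, -0.601, 0.004]
contact_force: [0.2, 0.6, -0.4]
width: 0.0129
```

Emit:
carry_out(series=[[[0,0,2],0],[[0,0,0],0]])

```text
clock: 10.87
position: [0.545, -0.135, 0.0622]
ee_rot: [-0.011, 0.799, -0.601, 0.004]
contact_force: [-0.0, -1.1, -0.8]
width: 0.0131
```

Emit:
carry_out(series=[[[0,0,2],0],[[0,0,0],0]])

```text
clock: 11.03
position: [0.5458, -0.1352, 0.0608]
ee_rot: [-0.011, 0.799, -0.601, 0.005]
contact_force: [-0.2, -0.2, -0.7]
width: 0.0131
```

Emit:
carry_out(series=[[[0,0,1.5],0],[[0,0,0],0]])

```text
clock: 11.2
position: [0.5464, -0.1353, 0.0611]
ee_rot: [-0.012, 0.799, -0.601, 0.005]
contact_force: [0.1, 0.5, -0.1]
width: 0.0129
```

Emit:
carry_out(series=[[[0,0,1.5],0],[[0,0,0],0]])

```text
clock: 11.37
position: [0.5468, -0.1353, 0.0608]
ee_rot: [-0.012, 0.799, -0.601, 0.006]
contact_force: [0.0, 0.3, -0.4]
width: 0.0133
```

Emit:
carry_out(series=[[[0,0,0],0],[[0,0,0],0],[[0,0,0],0],[[0,0,0],0]], fingers=30)

```text
clock: 11.7
position: [0.5469, -0.1354, 0.0601]
ee_rot: [-0.012, 0.799, -0.601, 0.006]
contact_force: [-0.2, 0.4, -0.0]
width: 0.03
```

Emit:
carry_out(series=[[[0,0,-6],0],[[0,0,-12],0],[[0,0,-20],0],[[0,0,-25],0],[[0,0,-25],0],[[0,0,-25],0],[[0,0,-10],0],[[0,0,0],0],[[0,0,0],0]])

```text
clock: 12.45
position: [0.5429, -0.1367, 0.1889]
ee_rot: [-0.011, 0.799, -0.601, 0.004]
contact_force: [0.4, -0.7, 0.1]
width: 0.03
```

```bash
python3 -c "
from h import *
to([.5462,-.1347,.0865])
a=grab('scene','pics/scene6.png')['frame']
cv2.imwrite('pics/c6.png',cv2.resize(a[150:270,220:320],(500,600),interpolation=cv2.INTER_CUBIC))
q=proj('pics/scene6.png',[[.5425,-.1345,.092],[.5425,-.1345,.036]]);print((q-[220,150])*5)"
```

```text
pos [ 0.5429 -0.1367  0.1889] z [ 0.0207  0.0131 -0.9997] x [ 0.278 -0.961 -0.007] F [ 0.41 -0.75  0.14] w 0.030036546332893446 q6 0.8983485911830852 shift [ -0.3  -1.3 102.4]
[[166.69441658 262.48798705]
 [176.11349591 385.61611643]]
```

View pics/c6.png

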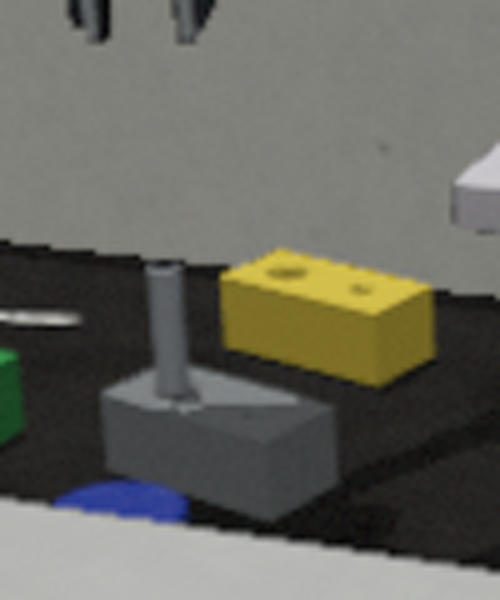

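The tube stands upright in the grey block. Its top is at crop (166,266), against (167,262) predicted for a fully seated tube, and the gripper is well clear.

```bash
python3 -c "
from rig import manip
print(manip.sign_off())"
```

```text
the job is handed in; nothing more can be done
None
```

The tube is out of the port and standing foot down in the wide hole of the grey parking block. The job is handed in at about 12.5 s of robot time; no verdict was reported.

- **Unlocking:** I found the ring's top at about z = 70 mm by touch and pressed it about 7 mm down. I closed on the tube while pressing, then lifted. The highest press force I read was 12.4 N, as the ring neared its stop; the limit is 17 N. The strongest downward pull while lifting was about 7 N. The forces were only read at the end of each move call.
- **Out of the port:** The picture showed the whole tube clear of the ring. Its foot was about 127 mm above the bench, where 80 mm was needed.
- **Parking:** The tube touched the hole's chamfer once, with about 2 N. I shifted it about 2.5 mm and lowered it until it stopped moving down at the expected depth.
- **Last check:** The tube's top is within about 1 mm of where a fully seated tube should be. The gripper is open and about 95 mm above the tube, touching nothing.
- **Disagreements and gaps:**
  - The tool's tilt drifted by up to about 2 degrees during the moves. It did no visible harm.
  - Seating was judged from the height and the picture, because the force showed no clear rise at the floor.
  - I did not measure the bottle, tin and beaker again at the end, but the arm's path stayed away from all three.

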